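Shut down the varnish spraying corner

ROBOT

A 6-joint arm with a two-finger parallel gripper is mounted at the origin on the work surface. World frame = base frame: x ahead of the robot, y to its left, z up, the work surface at z = 0. Lengths are in mm, angles in rad, forces in N, time in s.
With the tool pointing down it reaches from about 425 to 950 mm from the base axis. Payload 3.5 kg.
Tool frame: the origin (TCP) lies at the very end of the fingers, on their centre line; the grasp point (between the pads) lies 19 mm behind it; z points along the fingers, y is the line along which they close (so a half turn about z gives the same grasp; the last joint's range is limited). The gripper opens to 85 mm and grips with 20 to 120 N. Pads are 22 mm wide; open, the fingers measure 114 mm over their backs; the gripper's body (76 mm by 85 mm) begins 54 mm behind the grasp point. The pads swing forward as they close: fully open they stand 13 mm farther back than shut.
Start: joints at [1.122, 0.286, 1.577, -0, 1.279, -0.15], TCP at [198.665, 645.088, 231.325] pointing down, gripper open.
Joint ranges: [-2.77, 2.77], [-0.9, 2.22], [0.21, 2.48], [-1.53, 4.67], [0.24, 2.81], [-2.84, 2.84]. Speed limits (rad/s): [2.79, 2.79, 3.14, 3.14, 3.14, 3.14].

INTERFACE

Orientations are given as a 3x3 rotation matrix whose columns are the frame's x, y, z axes.
In Python, from cell import robot, viewer gives the robot as it stands. Calls block until the motion is done:
- robot.move_ptp(position, orientation): joint-space move of the TCP to a pose.
- robot.movel(position, frame=None, v=150, contact_N=None): straight line of the TCP; frame=None keeps the orientation; v is the mean speed in mm/s. With contact_N (N) it stops when the force on the tool has changed by that much, and returns True; else False.
- robot.move_j(angles): joint-space move.
- robot.command_gripper(opening): opening from 0.0 (shut) to 1.0 (fully open); the grip force is fixed at half the most; returns when the fingers have stopped.
- robot.dwell(seconds).
- robot.ik(position, orientation): joint angles nearest the present ones, or None.
- robot.read_state(): the state.
- viewer.camera(name): name is "scene" or "side" or "wrist"; returns a dict with "pixels" (420x560x3 uint8, red, green, blue), "mtx" (3x3 intrinsics, pixels), "world_to_cam" (4x4, takes a point from world to camera coordinates); the wrist camera has in their place "mount" (4x4, takes a point from camera to tool coordinates, whose origin is the TCP and whose axes are the flange's). Camera axes: x right, y down, z forward; pixel columns grow to the right and rows downward; lengths in mm; the calibration is good to about 2 mm. A picture is of the moment at which its call begins: read the wrist's pose just before it. There is no depth.
A pose or a line that the arm cannot do raises robot.PlanningError and nothing moves.
- robot.job_done(): hands the job in; it is judged then, once.
The state is a dict: "time": time; "joint_positions": joint angles; "joint_velocities": joint speeds; "tau": joint torques, N m; "eef_pos": TCP position; "orientation": TCP orientation; "wrist_force": force on the tool from outside, world axes, zero at the start; "moment": the same for the moment, N m; "width": opening from 0.0 (shut) to 1.0 (fully open); "grasp_force": force on a finger pad.
Only numpy, scipy, OpenCV 4.12 (cv2) and the standard library are available. Lean on these libraries where they do the work, as an engineer would, in place of code of your own. Each camera call takes 0.05 s, during which the arm holds its last target. There are 200 camera calls.

TASK

Close down the spraying corner for the night: push the loose square-bored handle fully home on the air valve's square stem and turn the valve clockwise to its stop; only then bleed the line by pulling the coupler's spring sleeve fully back, holding it there for a second and letting go so that it snaps forward by itself. Stand every varnish jar on the low shelf in one straight row along the middle of its dark strip, side by side with less than a finger's width (15 mm) between neighbours, leave the handle on the valve, and do not disturb the mallet, the cup or the gilt frame.

Things in the scene. Friction and masses are not known exactly. Their poses are not given: they have to be found in the camera images.
- station: fixed air station on the bench, grey base plate 270 x 100 x 12 mm; origin at the centre of its underside, x along its length. At x = -80 mm a brass valve block 50 x 50 mm, top at 60 mm, with the square stem on it; at x = -15 to 15 mm a grey bracket 50 mm wide, top at 90 mm, from which the quick coupler sticks out level towards +x, axis 70 mm above the bench, to x = 127 mm. Only the base plate lies below the coupler. The station stands on the left or on the right
- stem_foot (a point): foot of the valve's square stem, on its axis, level with the flat top of the valve block (60 mm above the bench) on which the fitted handle rests. The stem is 14 mm square, stands 20 mm up (the top 7 mm tapering to 7.5 mm square), its flats along this point's x and y, and turns with the valve joint
- valve (a joint): turn of the valve stem, rad, 0 (fully open) to 1.2 (shut, at its stop), growing clockwise seen from above; starts between 0 and 0.35; stays where it is left; takes about 0.12 N m
- handle: loose dark steel valve handle, about 0.16 kg, standing upright on its hub; origin at the centre of the hub's underside, z up. Hub 36 mm square, 30 mm high, with a 16 mm square bore (sides along x and y, 24 mm deep, open below); on it a wing to grip, 66 mm long along x, 18 mm thick along y, from 30 to 68 mm above the origin (the hub below is wider, so grip the wing above it). It fits the stem in any of four quarter turns, with about 0.14 rad of play either way
- sleeve_grip (a point): middle of the coupler sleeve's grip, on its axis: a steel cylinder 32 mm in diameter lying level along the station's x; the grip's free length is from 18 mm behind (-x) to 18 mm ahead (+x) of this point, bounded behind by a collar 42 mm in diameter and 6 mm wide that fingers can push against. Moves with the sleeve
- sleeve (a joint): how far the sleeve is pulled back, m: 0 forward (rest) to 0.014 fully back, towards the bracket (the station's -x). A spring resists with 5 N at 0 and 12 N fully back and sends it forward in about 0.1 s when let go
- shelf: fixed low wooden bench shelf, board 360 mm long (x) by 130 mm (y), its top 40 mm above the bench; a dark strip 30 mm wide runs along the middle of its length; origin at the centre of the underside. It stands on the side opposite to the station
- row_mid (a point): middle of the shelf board's upper face; x along the dark strip and so along the row, y across, z up
- jar0: squat closed amber glass jar, upright cylinder 56 mm in diameter and 55 mm tall (label, aluminium lid of the same width), bottom-heavy, about 0.2 kg; origin at the centre of its underside, z up. Any 3 to 5 of the five jars are present; all are alike and start standing on the bench between station and shelf
- jar1: squat closed amber glass jar, upright cylinder 56 mm in diameter and 55 mm tall (label, aluminium lid of the same width), bottom-heavy, about 0.2 kg; origin at the centre of its underside, z up. Any 3 to 5 of the five jars are present; all are alike and start standing on the bench between station and shelf
- jar2: squat closed amber glass jar, upright cylinder 56 mm in diameter and 55 mm tall (label, aluminium lid of the same width), bottom-heavy, about 0.2 kg; origin at the centre of its underside, z up. Any 3 to 5 of the five jars are present; all are alike and start standing on the bench between station and shelf
- jar3: squat closed amber glass jar, upright cylinder 56 mm in diameter and 55 mm tall (label, aluminium lid of the same width), bottom-heavy, about 0.2 kg; origin at the centre of its underside, z up. Any 3 to 5 of the five jars are present; all are alike and start standing on the bench between station and shelf
- jar4: squat closed amber glass jar, upright cylinder 56 mm in diameter and 55 mm tall (label, aluminium lid of the same width), bottom-heavy, about 0.2 kg; origin at the centre of its underside, z up. Any 3 to 5 of the five jars are present; all are alike and start standing on the bench between station and shelf
- mallet: bystander: wooden mallet lying beyond the work, 180 mm long; leave alone
- cup: bystander: white ceramic cup, 66 mm across, 85 mm tall; leave alone
- gilt_frame: bystander: small gilt picture frame lying flat, 120 x 120 x 16 mm, origin at the middle of its near edge; leave alone
Mind the look-alikes: they are no part of the job. Leave any blue or turquoise look-alike of the jar0 alone.

How it is judged (in metres and radians):
On the way, in this order (a step that is already met when the one before it is completed fails the run):
1. the handle sits fully home on the square stem (z of handle in the frame of stem_foot between -0.004 and 0.004 m and horizontal distance between handle and stem_foot below 0.005 m and angle between handle's own z axis and vertical below 0.12 rad), for 0.2 s.
2. the valve is turned clockwise to its stop (all of step 1 and value of joint valve above 1.08 rad), for 0.2 s.
3. the sleeve is held fully back (value of joint valve above 1.08 rad and value of joint sleeve above 0.0115 m), for 0.5 s.
4. the sleeve is let go and snaps forward (faster than 50 mm/s) (velocity of joint sleeve below -0.05 m/s).
At the end, for the whole second after the job is handed in: Handle home on the stem (within 4 mm), valve within 0.12 rad of its shut stop, sleeve forward (within 2 mm); every present jar upright and still on the shelf, centre within 14 mm of the strip's middle line, all in one unbroken row with gaps under 18 mm (all of step 2 and value of joint sleeve below 0.002 m and y of jar0 in the frame of row_mid between -0.014 and 0.014 m and z of jar0 in the frame of row_mid between -0.004 and 0.005 m and angle between each of jar0, jar1, jar2, jar3, jar4's own z axis and vertical below 0.1 rad and linear speed of each of jar0, jar1, jar2, jar3, jar4 below 0.02 m/s and y of jar1 in the frame of row_mid between -0.014 and 0.014 m and z of jar1 in the frame of row_mid between -0.004 and 0.005 m and y of jar2 in the frame of row_mid between -0.014 and 0.014 m and z of jar2 in the frame of row_mid between -0.004 and 0.005 m and y of jar3 in the frame of row_mid between -0.014 and 0.014 m and z of jar3 in the frame of row_mid between -0.004 and 0.005 m and y of jar4 in the frame of row_mid between -0.014 and 0.014 m and z of jar4 in the frame of row_mid between -0.004 and 0.005 m and (horizontal distance between jar0 and jar1 below 0.074 m or horizontal distance between jar0 and jar2 below 0.074 m or horizontal distance between jar0 and jar3 below 0.074 m or horizontal distance between jar0 and jar4 below 0.074 m) and (horizontal distance between jar1 and jar0 below 0.074 m or horizontal distance between jar1 and jar2 below 0.074 m or horizontal distance between jar1 and jar3 below 0.074 m or horizontal distance between jar1 and jar4 below 0.074 m) and (horizontal distance between jar2 and jar0 below 0.074 m or horizontal distance between jar2 and jar1 below 0.074 m or horizontal distance between jar2 and jar3 below 0.074 m or horizontal distance between jar2 and jar4 below 0.074 m) and (horizontal distance between jar3 and jar0 below 0.074 m or horizontal distance between jar3 and jar1 below 0.074 m or horizontal distance between jar3 and jar2 below 0.074 m or horizontal distance between jar3 and jar4 below 0.074 m) and (horizontal distance between jar4 and jar0 below 0.074 m or horizontal distance between jar4 and jar1 below 0.074 m or horizontal distance between jar4 and jar2 below 0.074 m or horizontal distance between jar4 and jar3 below 0.074 m) and (horizontal distance between any of jar0, jar1 and jar2 below 0.074 m or horizontal distance between any of jar0, jar1 and jar3 below 0.074 m or horizontal distance between any of jar0, jar1 and jar4 below 0.074 m) and (horizontal distance between any of jar0, jar2 and jar1 below 0.074 m or horizontal distance between any of jar0, jar2 and jar3 below 0.074 m or horizontal distance between any of jar0, jar2 and jar4 below 0.074 m) and (horizontal distance between any of jar0, jar3 and jar1 below 0.074 m or horizontal distance between any of jar0, jar3 and jar2 below 0.074 m or horizontal distance between any of jar0, jar3 and jar4 below 0.074 m) and (horizontal distance between any of jar0, jar4 and jar1 below 0.074 m or horizontal distance between any of jar0, jar4 and jar2 below 0.074 m or horizontal distance between any of jar0, jar4 and jar3 below 0.074 m) and (horizontal distance between any of jar1, jar2 and jar0 below 0.074 m or horizontal distance between any of jar1, jar2 and jar3 below 0.074 m or horizontal distance between any of jar1, jar2 and jar4 below 0.074 m) and (horizontal distance between any of jar1, jar3 and jar0 below 0.074 m or horizontal distance between any of jar1, jar3 and jar2 below 0.074 m or horizontal distance between any of jar1, jar3 and jar4 below 0.074 m) and (horizontal distance between any of jar1, jar4 and jar0 below 0.074 m or horizontal distance between any of jar1, jar4 and jar2 below 0.074 m or horizontal distance between any of jar1, jar4 and jar3 below 0.074 m) and (horizontal distance between any of jar2, jar3 and jar0 below 0.074 m or horizontal distance between any of jar2, jar3 and jar1 below 0.074 m or horizontal distance between any of jar2, jar3 and jar4 below 0.074 m) and (horizontal distance between any of jar2, jar4 and jar0 below 0.074 m or horizontal distance between any of jar2, jar4 and jar1 below 0.074 m or horizontal distance between any of jar2, jar4 and jar3 below 0.074 m) and (horizontal distance between any of jar3, jar4 and jar0 below 0.074 m or horizontal distance between any of jar3, jar4 and jar1 below 0.074 m or horizontal distance between any of jar3, jar4 and jar2 below 0.074 m)); the robot touches nothing.
It fails at once if the sleeve is pulled back while the valve is not shut (value of joint sleeve above 0.006 m and value of joint valve below 1 rad).
It fails at once if the mallet, the cup or the gilt frame is moved by more than 30 mm (distance of any of mallet, cup, gilt_frame from where it was at the start of the episode above 0.03 m).
Of jar0, jar1, jar2, jar3, jar4 only 3 to 5 are there at a start; the rules pass over those that are not, and their reading is None.
At some moment in a run one of jar0, jar1, jar2, jar3, jar4 may be knocked a few centimetres aside while the robot is not near it.
It also fails if it takes over 210 s, if anything falls off the work surface, if the arm or the gripper's body presses on something with over 40 N, if the wrist force passes 120 N, or if a joint passes its speed limit or range.

## Working session

There is one attempt and no reset: what is moved stays moved. The work goes in short steps, each a Python script; the robot and the scene stay as the last script left them, time stands still between calls to the robot, and variables do not carry over. Pictures are saved under pics/ and viewed, at most 14 in all, crops included, and the job is handed in when it is done.

```bash
ls; mkdir -p pics; python3 - <<'E'
from cell import robot, viewer
import cv2,numpy as np
for n in ("scene","side"):
    c=viewer.camera(n); cv2.imwrite(f"pics/{n}0.png",cv2.resize(c["pixels"][:,:,::-1],(800,600),interpolation=cv2.INTER_CUBIC)); print(n,c["mtx"].tolist(),np.round(c["world_to_cam"],3).tolist())
c=viewer.camera("wrist");print(np.round(c["mount"],3).tolist(),c["mtx"].tolist())
s=robot.read_state();print(s)
E
```

```text
pics
scene [[471.20987251341137, 0.0, 277.72045899210104], [0.0, 471.20987251341137, 212.23680881481027], [0.0, 0.0, 1.0]] [[-0.701, 0.713, -0.01, 406.129], [0.392, 0.373, -0.841, -152.313], [-0.596, -0.593, -0.541, 1385.107], [0.0, 0.0, 0.0, 1.0]]
side [[527.3752837033597, 0.0, 265.6231043287912], [0.0, 527.3752837033597, 211.9786922828131], [0.0, 0.0, 1.0]] [[-0.934, -0.357, -0.01, 542.134], [-0.253, 0.681, -0.687, 210.925], [0.252, -0.639, -0.727, 1051.23], [0.0, 0.0, 0.0, 1.0]]
[[0.001, -0.958, -0.288, 73.229], [1.0, 0.001, -0.001, -0.164], [0.001, -0.288, 0.958, -143.617], [0.0, 0.0, 0.0, 1.0]] [[328.70717525280054, 0.0, 279.01972592766293], [0.0, 328.70717525280054, 215.71193682623192], [0.0, 0.0, 1.0]]
{'time': 0.15, 'joint_positions': array([ 1.12200308e+00,  2.87018267e-01,  1.57780732e+00, -2.48271064e-05,
        1.27858248e+00, -1.50001322e-01]), 'joint_velocities': array([ 8.36687500e-04, -3.91158353e-03, -4.20102368e-03,  1.37375532e-03,
       -2.65615496e-05,  1.80909692e-03]), 'tau': array([ 6.65811131e-04, -4.06605828e+01, -2.93139571e+01, -1.73945705e-04,
        4.01619152e-03,  1.71811774e-05]), 'eef_pos': array([198.45894513, 644.65013235, 230.245606  ]), 'orientation': array([[-9.55694820e-01,  2.94358325e-01, -7.66245291e-04],
       [ 2.94359218e-01,  9.55693435e-01, -1.64594359e-03],
       [ 2.47798395e-04, -1.79857113e-03, -9.99998352e-01]]), 'wrist_force': array([ 0.39823085,  0.20973411, -0.38058666]), 'moment': array([-0.04041005, -0.09242874,  0.0167006 ]), 'grasp_force': 0.0, 'width': 0.9974439528770068}
```

View pics/scene0.png

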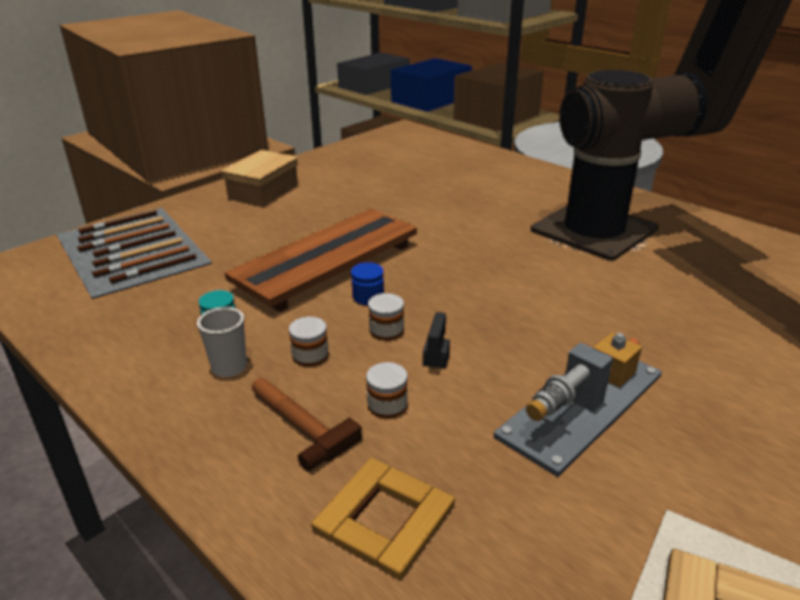

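View pics/side0.png

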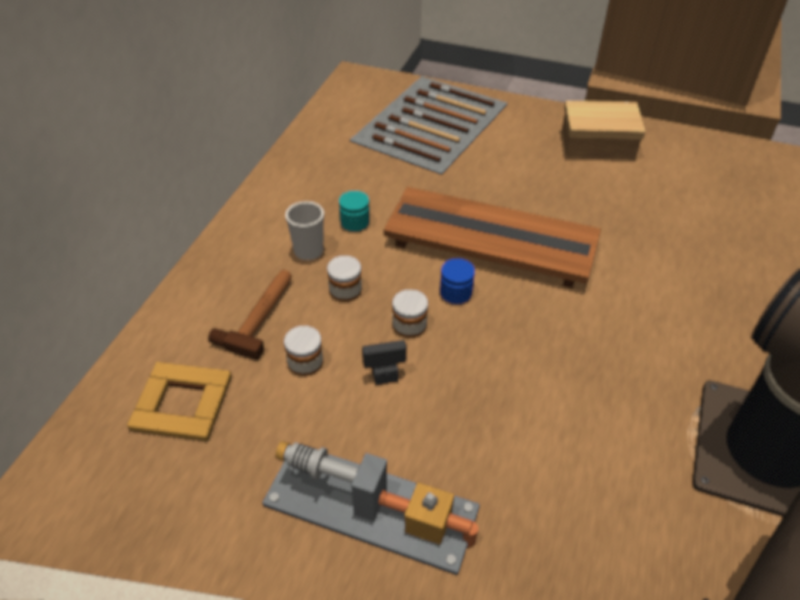

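Amber jars with white or aluminium lids are at scene (309,340), (386,316) and (387,388). The blue (367,283) and turquoise (217,305) ones are look-alikes to leave alone. The handle is at (437,340), the station is on the right and the shelf on the left.

```bash
cat > h.py <<'E'
from cell import robot, viewer
import cv2,numpy as np
def ray(c,u,v):
    "origin, direction in world for fixed cam"
    T=np.linalg.inv(c["world_to_cam"]); d=T[:3,:3]@np.linalg.solve(c["mtx"],[u,v,1.]); return T[:3,3],d
def onz(c,u,v,z):
    o,d=ray(c,u,v); return (o+d*(z-o[2])/d[2])
def wrist():
    "wrist picture with world_to_cam filled in"
    s=robot.read_state(); c=viewer.camera("wrist"); T=np.eye(4); T[:3,:3]=s["orientation"]; T[:3,3]=s["eef_pos"]
    c["world_to_cam"]=np.linalg.inv(T@c["mount"]); return c
def down(a):
    "tool down; finger-closing line (y) at world angle a"
    y=np.array([np.cos(a),np.sin(a),0]); z=np.array([0,0,-1.]); return np.column_stack([np.cross(y,z),y,z])
def proj(c,p):
    q=c["world_to_cam"]@np.append(p,1); q=c["mtx"]@q[:3]; return q[:2]/q[2]
def save(n,img,k=1.0): cv2.imwrite("pics/"+n,cv2.resize(img[:,:,::-1],None,fx=k,fy=k,interpolation=cv2.INTER_CUBIC))
E
python3 - <<'E'
from h import *
k=.7
P={"scene":dict(jA=(309,327,55),jB=(386,304,55),jC=(387,374,55),h1=(438,318,68),h2=(438,318,68),pn=(497,433,12),pr=(559,470,12),pR=(661,372,12),stem=(619,338,78),sh1=(228,275,40),sh2=(274,300,40),sh3=(417,232,40),sh4=(373,212,40),blue=(367,271,50),cup=(222,318,85),turq=(217,300,50)),
"side":dict(jA=(344,267,55),jB=(410,301,55),jC=(303,339,55),h1=(363,350,68),h2=(405,347,68),pn=(265,502,12),pr=(459,569,12),pR=(478,512,12),stem=(431,497,78),sh1=(405,191,40),sh2=(386,231,40),sh3=(586,276,40),sh4=(599,235,40),blue=(458,268,50),cup=(306,212,85),turq=(354,199,50),mh=(236,340,20))}
for n in P:
    c=viewer.camera(n)
    for q,(u,v,z) in P[n].items(): print(n,q,onz(c,u*k,v*k,z).round())
E
```

```text
scene jA [678. -85.  55.]
scene jB [555. -47.  55.]
scene jC [676.  77.  55.]
scene h1 [542.  50.  68.]
scene h2 [542.  50.  68.]
scene pn [626. 228.  12.]
scene pr [625. 321.  12.]
scene pR [362. 321.  12.]
scene stem [418. 274.  78.]
scene sh1 [ 662. -327.   40.]
scene sh2 [ 656. -204.   40.]
scene sh3 [ 318. -202.   40.]
scene sh4 [ 313. -329.   40.]
scene blue [ 498. -150.   50.]
scene cup [ 776. -159.   85.]
scene turq [ 727. -257.   50.]
side jA [676. -89.  55.]
side jB [549. -54.  55.]
side jC [674.  76.  55.]
side h1 [577.  74.  68.]
side h2 [521.  48.  68.]
side pn [620. 319.  12.]
side pr [354. 316.  12.]
side pR [353. 234.  12.]
side stem [408. 271.  78.]
side sh1 [ 656. -331.   40.]
side sh2 [ 649. -213.   40.]
side sh3 [ 301. -222.   40.]
side sh4 [ 298. -332.   40.]
side blue [ 501. -157.   50.]
side cup [ 777. -164.   85.]
side turq [ 731. -265.   50.]
side mh [787.  88.  20.]
```

```bash
python3 - <<'E'
from h import *
ims=[]
for p in ([547,58,170],[411,273,210]):
    robot.move_ptp(p,down(1.2) if p[1]<100 else down(1.57)); c=wrist(); np.savez(f"w{p[1]}.npz",m=c["mtx"],T=c["world_to_cam"],p=c["pixels"]); print(robot.read_state()["eef_pos"].round(1),robot.read_state()["time"])
    save(f"w{p[1]}.png",c["pixels"],1.4)
E
```

```text
[547.1  58.8 170.1] 2.7333
[411.7 272.3 209.8] 3.7917
```

View pics/w58.png

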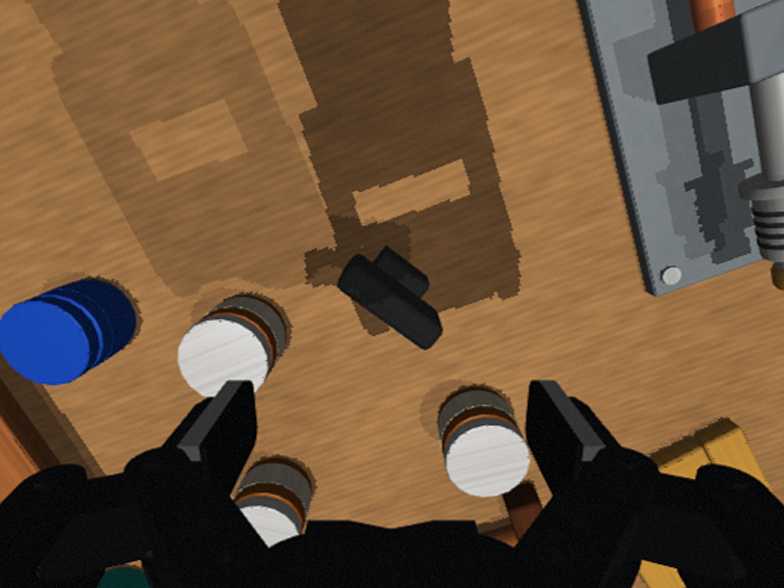

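View pics/w273.png

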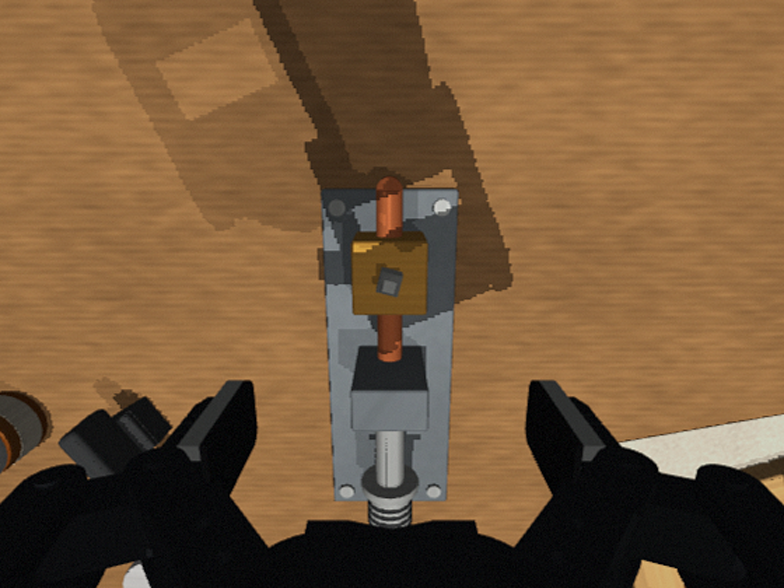

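```bash
python3 - <<'E'
import numpy as np,cv2
a=np.load("w58.npz")["p"][165:265,225:330]; b=np.load("w273.npz")["p"][155:235,235:320]
f=lambda i,g,k:cv2.resize(np.clip(255*(i/255.)**g,0,255).astype(np.uint8)[:,:,::-1],None,fx=k,fy=k,interpolation=cv2.INTER_NEAREST)
A=f(a,.45,4);B=f(b,.6,4);H=max(A.shape[0],B.shape[0]);p=lambda i:np.pad(i,((0,H-i.shape[0]),(0,0),(0,0)))
cv2.imwrite("pics/z1.png",np.hstack([p(A),p(B)]))
E
```

```text
(no output)
```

View pics/z1.png

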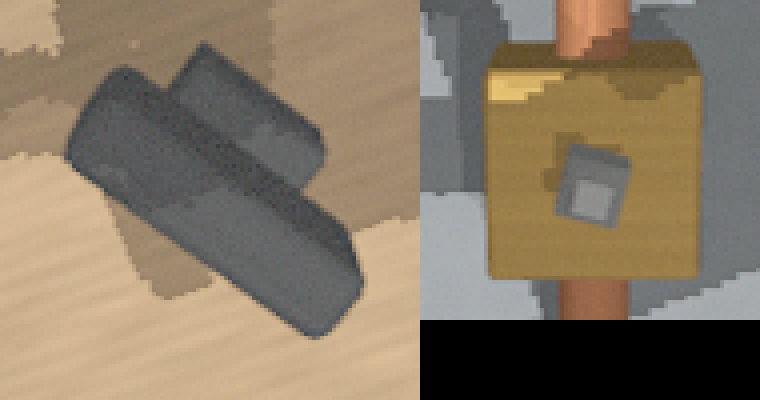

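```bash
cat > m.py <<'E'
from h import *
def ld(n):
    d=np.load(n); return dict(mtx=d["m"],world_to_cam=d["T"],pixels=d["p"])
a=ld("w58.npz"); b=ld("w273.npz")
w=[onz(a,225+u/4,165+v/4,68) for u,v in ((67,157),(105,90),(360,283),(318,338))]
print(np.round(w),np.mean(w,0).round(1),[np.linalg.norm(w[i]-w[i-1]).round() for i in range(4)])
for i,j in((0,3),(1,2)):
    d=w[i]-w[j]; print("ang",np.arctan(d[1]/d[0]))
h=[onz(a,225+u/4,165+v/4,30) for u,v in ((203,45),(325,135))]; d=h[1]-h[0]; print("hub",np.round(h),np.arctan(d[1]/d[0]))
s=[onz(b,235+(u-420)/4,155+v/4,80) for u,v in ((580,182),(612,188),(604,222),(572,215))]; print("stem",np.mean(s,0).round(1))
for q in (0,1):
    d=s[q+1]-s[q]; print(np.arctan2(d[1],d[0]))
s=[onz(b,235+(u-420)/4,155+v/4,73) for u,v in ((630,158),(615,228),(556,214))]
for q in (0,1):
    d=s[q+1]-s[q]; print("lower",np.arctan2(d[1],d[0]))
t=[onz(b,235+(u-420)/4,155+v/4,60) for u,v in ((485,72),(700,72),(700,278),(490,278))]; print("block",np.mean(t,0).round(1),np.round(t))
E
python3 m.py
```

```text
[[529.  35.  68.]
 [519.  47.  68.]
 [573.  79.  68.]
 [581.  67.  68.]] [550.6  56.9  68. ] [np.float64(62.0), np.float64(15.0), np.float64(63.0), np.float64(14.0)]
ang 0.5497901572661248
ang 0.5363932199595652
hub [[524.  64.  30.]
 [552.  82.  30.]] 0.5616539209160996
stem [411.1 271.4  80. ]
1.3798233901617172
-0.22148499289233167
lower -0.19957899600332493
lower -1.8127035175770279
block [410.6 271.7  60. ] [[386. 247.  60.]
 [386. 296.  60.]
 [435. 297.  60.]
 [435. 247.  60.]]
```

Close check: the handle is centred near (549.5, 57) with its wing at 0.55 rad. The stem is at (411, 271.5) and turned about -0.21 rad, which means the valve is at about 0.2.

```bash
python3 - <<'E'
from h import *
R=down(0.55-np.pi/2); p=np.array([549.5,57,34.])
robot.move_ptp(p+[0,0,110],R); robot.movel(p,v=80); robot.command_gripper(0.0)
s=robot.read_state(); print(s["width"],s["grasp_force"],s["eef_pos"].round(1))
robot.movel(p+[0,0,120],v=100)
robot.move_ptp([411,271.5,180],down(-0.21)); robot.dwell(.3)
s=robot.read_state(); print(s["eef_pos"].round(1),s["wrist_force"],s["joint_positions"].round(2),s["time"])
c=wrist(); np.savez("g.npz",m=c["mtx"],T=c["world_to_cam"],p=c["pixels"])
R=s["orientation"];o=s["eef_pos"]
img=c["pixels"].copy()
for x in(-33,33):
  for y in(-9,9):
    for z,col in((-34,(255,0,0)),(4,(0,255,0))):
      q=proj(c,o+R@[x,y,z]); print(x,y,z,q.round(1)); cv2.circle(img,tuple(int(v) for v in q.round()),1,col,-1)
crop=img[200:400,180:380]; save("grip.png",np.clip(255*(crop/255.)**.5,0,255).astype(np.uint8),3)
E
```

```text
0.20096995779237972 62.21153140068054 [549.6  56.9  34. ]
[411.6 270.8 179.8] [ 0.06814048 -0.29491551 -1.80213941] [ 0.38 -0.07  2.06 -0.    1.15  0.59] 10.4417
-33 -9 -34 [257.4 385.2]
-33 -9 4 [261.9 328.4]
-33 9 -34 [301.1 385.2]
-33 9 4 [296.4 328.4]
33 -9 -34 [254.1 234.4]
33 -9 4 [259.9 206.4]
33 9 -34 [304.9 234.4]
33 9 4 [298.6 206.5]
```

View pics/grip.png

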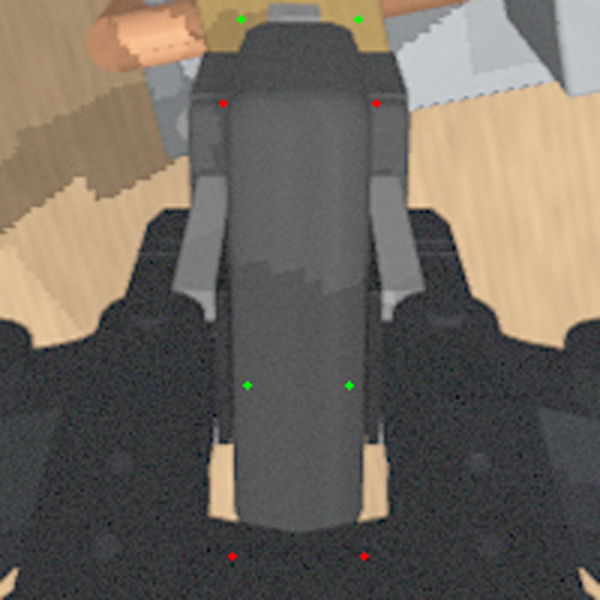

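```bash
python3 - <<'E'
from h import *
robot.movel([411,271.5,120],v=80); robot.dwell(.2)
f0=robot.read_state()["wrist_force"]
r=robot.movel([411,271.5,94],v=20,contact_N=12); robot.dwell(.2)
s=robot.read_state(); print(r,s["eef_pos"].round(1),(s["wrist_force"]-f0).round(1),s["moment"].round(2),s["time"])
c=viewer.camera("side"); save("side1.png",c["pixels"][290:420,150:350],3)
E
```

```text
False [410.7 270.9  94.1] [-2.  -5.9  3.4] [-1.09  0.34  0.  ] 13.2417
```

```bash
python3 - <<'E'
from h import *
print(robot.movel([411,271.5,92],v=15,contact_N=10)); s=robot.read_state(); print(s["eef_pos"].round(1),s["wrist_force"].round(1))
robot.movel([411,271.5,94.3],v=15)
p=[411,271.5,94.3]
a=-0.21
while a>-1.5:
    a-=0.1 if a>-1.05 else 0.04
    robot.movel(p,frame=down(a),v=40); robot.dwell(.15); s=robot.read_state(); R=s["orientation"]
    print(round(a,2),np.arctan2(R[1,1],R[0,1]).round(3),s["moment"].round(2),s["wrist_force"].round(1),s["joint_positions"][5].round(2),s["time"])
    if abs(s["moment"][2])>0.7: break
c=viewer.camera("side"); save("side1.png",c["pixels"][290:420,150:350],3)
E
```

```text
True
[410.7 270.6  94. ] [-0.  -1.6  3.2]
-0.31 -0.31 [-0.9   0.27 -0.04] [-1.5 -5.   1.8] 0.69 14.2667
-0.41 -0.41 [-1.11  0.55  0.02] [-2.7 -6.5  4.9] 0.79 14.6667
-0.51 -0.509 [-1.14  0.71 -0.04] [-4.8 -6.   4.9] 0.89 15.0667
-0.61 -0.609 [-1.08  0.8  -0.01] [-4.9 -5.9  5.3] 0.99 15.4667
-0.71 -0.71 [-1.02  0.86 -0.03] [-4.  -4.7  5.7] 1.09 15.8667
-0.81 -0.81 [-0.99  0.87  0.02] [-4.1 -4.5  5.9] 1.19 16.2667
-0.91 -0.91 [-0.94  0.88 -0.05] [-5. -5.  6.] 1.29 16.6667
-1.01 -1.01 [-0.87  0.95  0.01] [-5.2 -5.   5.1] 1.39 17.0667
-1.11 -1.11 [-0.83  0.99  0.01] [-4.7 -4.6  5.9] 1.49 17.4667
-1.15 -1.15 [-0.74  1.01  0.1 ] [-5.3 -4.4  5.3] 1.53 17.8667
-1.19 -1.19 [-0.75  0.98  0.07] [-5.6 -3.6  5.7] 1.57 18.2667
-1.23 -1.23 [-0.75  0.95  0.08] [-5.1 -4.5  5.9] 1.61 18.6667
-1.27 -1.27 [-0.64  0.99  0.09] [-5.6 -4.2  6.4] 1.65 19.0667
-1.31 -1.31 [-0.6  1.   0.1] [-5.4 -3.3  5.9] 1.69 19.4667
-1.35 -1.35 [-0.53  1.05  0.02] [-5.2 -2.9  5.4] 1.73 19.8667
-1.39 -1.39 [-0.62  1.08  0.04] [-5.1 -3.2  6. ] 1.77 20.2667
-1.43 -1.429 [-0.54  1.01  0.2 ] [-6.1 -3.4  6.1] 1.81 20.6667
-1.47 -1.468 [-0.5   1.09  0.24] [-6.  -3.4  5.8] 1.85 21.0667
-1.51 -1.508 [-0.43  1.02  0.51] [-6.3 -2.1  5.3] 1.89 21.4667
```

View pics/side1.png

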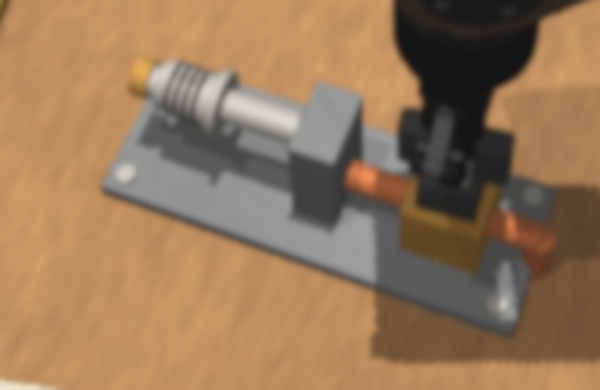

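```bash
python3 - <<'E'
from h import *
p=[411,271.5,94.3]
for a in (-1.55,-1.59):
    robot.movel(p,frame=down(a),v=40); robot.dwell(.2); print(robot.read_state()["moment"].round(2))
robot.command_gripper(1.0); robot.movel([411,271.5,215],v=120); robot.move_ptp([425,271.5,215],down(1.57))
c=wrist(); np.savez("v.npz",m=c["mtx"],T=c["world_to_cam"],p=c["pixels"]); print(robot.read_state()["eef_pos"],robot.read_state()["time"])
save("v.png",np.clip(255*(c["pixels"]/255.)**.6,0,255).astype(np.uint8)[130:400,200:370],2.2)
E
```

```text
[-0.4   1.04  0.55]
[-0.36  1.06  0.52]
[424.96417756 271.5094943  214.96614001] 26.9667
```

View pics/v.png

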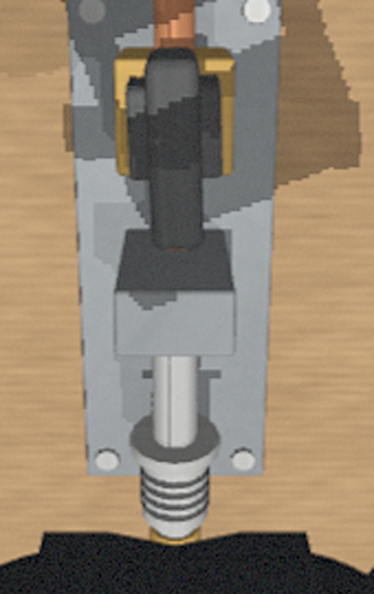

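```bash
python3 - <<'E'
from h import *
s=viewer.camera("side")
for n,u,v in (("collar",215,100),("ribs",185,88),("sleevefront",160,80),("tip",134,75)): print(n,onz(s,150+u/3,290+v/3,70).round(1))
d=np.load("v.npz"); c=dict(mtx=d["m"],world_to_cam=d["T"])
for n,u,v,z in (("collar rim sides",175,437,70),("ribs1",175,470,86),("sleevefront",175,520,86),("tip",175,540,80),("wingA",175,60,128),("wingB",178,245,128)): print(n,onz(c,200+u/2.2,130+v/2.2,z).round(1))
robot.move_ptp([575,271.5,190],down(1.57)); c=wrist(); save("sl.png",c["pixels"][150:400,180:380],2.4); np.savez("s.npz",m=c["mtx"],T=c["world_to_cam"],p=c["pixels"])
E
```

```text
collar [562.8 270.4  70. ]
ribs [583.6 269.2  70. ]
sleevefront [600.6 269.4  70. ]
tip [617.3 271.8  70. ]
collar rim sides [558.8 271.7  70. ]
ribs1 [564.4 271.7  86. ]
sleevefront [591.4 271.7  86. ]
tip [608.1 271.7  80. ]
wingA [378.5 271.6 128. ]
wingB [441.  272.6 128. ]
```

View pics/sl.png

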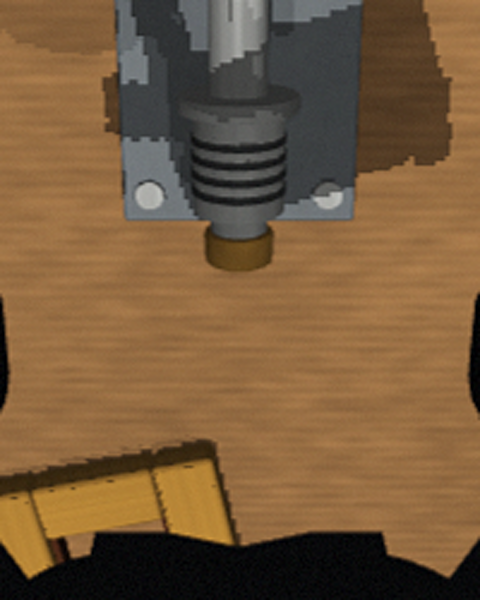

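```bash
python3 - <<'E'
from h import *
d=np.load("s.npz"); c=dict(mtx=d["m"],world_to_cam=d["T"])
xc=onz(c,280,150+107/2.4,70); xf=onz(c,280,150+212/2.4,86); print(xc.round(1),xf.round(1))
x=xc[0]+3+12.5; y=271.5
if not 570<x<584: raise SystemExit
robot.movel([x,y,130],v=120); robot.movel([x,y,51],v=80); robot.command_gripper(0.0); robot.dwell(.2)
s=robot.read_state(); f0=s["wrist_force"]; print(s["width"],s["grasp_force"],f0.round(1),s["eef_pos"].round(1))
for k in (4,8,11,13,14,15,16,17,18):
    robot.movel([x-k,y,51],v=30); robot.dwell(.1); s=robot.read_state(); df=s["wrist_force"]-f0; print(k,s["eef_pos"].round(1),df.round(1))
    if abs(df[0])>24: break
robot.dwell(1.2); print((robot.read_state()["wrist_force"]-f0).round(1)); c=viewer.camera("side"); save("side2.png",c["pixels"][290:420,150:350],3)
print(robot.read_state()["time"])
E
```

```text
[561.5 272.   70. ] [593.7 271.9  86. ]
0.35612208340017476 59.40934717655182 [-1.9 -1.   4.6] [577.1 271.4  51.5]
4 [575.5 271.4  51.5] [ 8.4  0.5 -5.9]
8 [572.1 271.4  51.6] [ 8.6  0.2 -5.9]
11 [569.6 271.5  51.6] [ 9.7  0.6 -8.2]
13 [567.9 271.5  51.6] [11.3  0.6 -8.7]
14 [567.1 271.5  51.6] [12.2  0.6 -8.3]
15 [566.2 271.5  51.6] [13.   0.2 -8.3]
16 [565.4 271.5  51.6] [12.8  0.4 -8.8]
17 [564.5 271.5  51.6] [13.8  0.4 -9.1]
18 [563.7 271.5  51.6] [13.7  1.1 -9.6]
[ 13.9   0.6 -10.2]
34.725
```

```bash
python3 - <<'E'
from h import *
for k in (20,22,24,26,28):
    robot.movel([577-k,271.5,51],v=30); robot.dwell(.1); s=robot.read_state(); print(k,s["eef_pos"].round(1),s["wrist_force"].round(1))
    if s["wrist_force"][0]>24: break
robot.dwell(1.2); print(robot.read_state()["wrist_force"].round(1)); c=viewer.camera("side"); save("side2.png",c["pixels"][290:420,150:350],3)
print(robot.read_state()["time"])
E
```

```text
20 [563.3 271.5  51.7] [16.3  0.2 -9.2]
22 [563.3 271.5  51.7] [ 22.1   1.  -13.2]
24 [563.4 271.5  51.7] [ 28.1   1.  -18.2]
[ 28.4   1.4 -17.8]
37.025
```

View pics/side2.png

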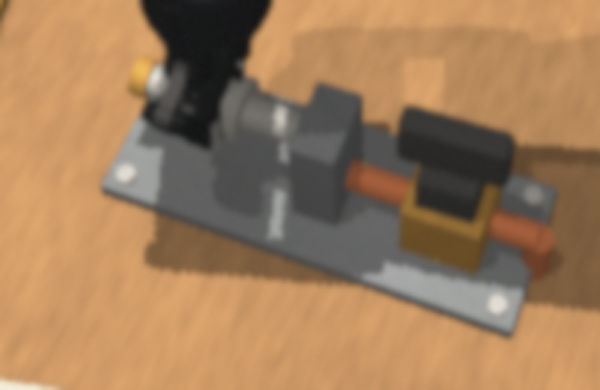

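```bash
python3 - <<'E'
from h import *
robot.command_gripper(1.0); robot.dwell(.3)
robot.movel([575,271.5,52],v=60) if False else None
s=robot.read_state(); robot.movel([s["eef_pos"][0],271.5,200],v=150)
robot.move_ptp([520,-268,260],down(1.57)); c=wrist(); np.savez("sh.npz",m=c["mtx"],T=c["world_to_cam"],p=c["pixels"]); save("sh.png",c["pixels"],1.2)
print(robot.read_state()["time"],robot.read_state()["eef_pos"])
c=viewer.camera("side"); save("side3.png",c["pixels"],1.4)
E
```

```text
41.0667 [ 520.3893831  -267.02979351  259.80306009]
```

View pics/sh.png

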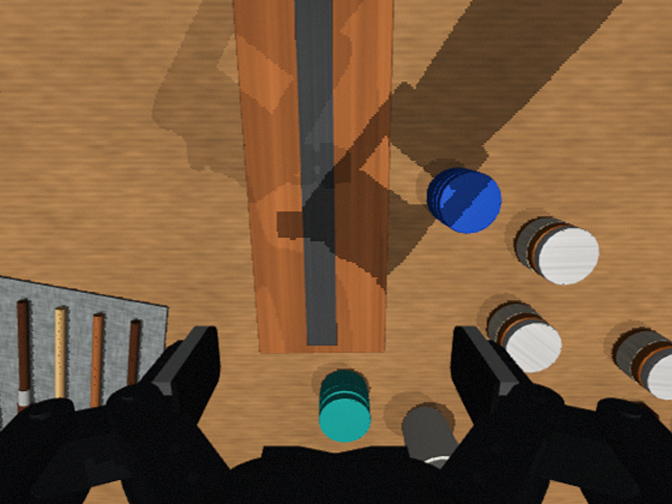

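View pics/side3.png

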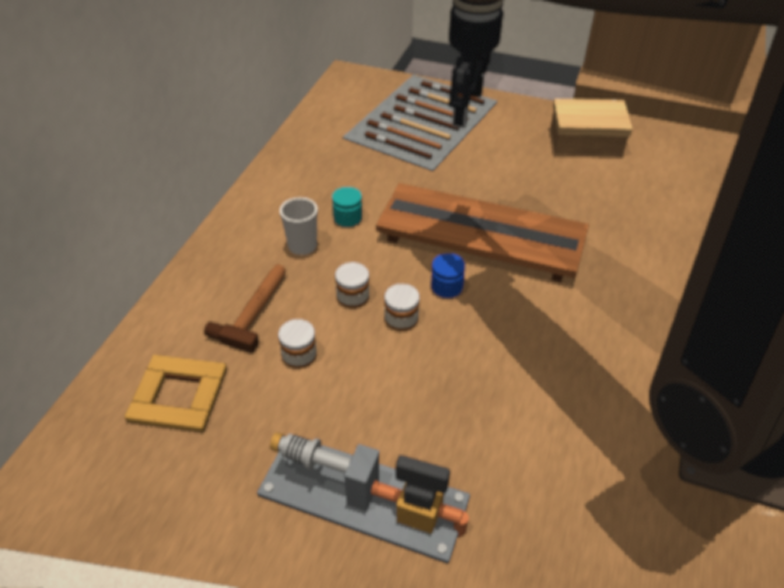

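The sleeve snapped forward, and jar A has been knocked: its lid is now at sh.png (534,345). Jar B's lid is at (569,254) and jar C's at side3 (297,333). The strip runs from (313,0) to (322,345).

```bash
python3 - <<'E'
from h import *
d=np.load("sh.npz"); c=dict(mtx=d["m"],world_to_cam=d["T"])
for n,u,v,z in (("A",534,345,55),("B",569,254,55),("blue",470,203,55),("turq",345,416,55),("s0",313.5,2,40),("s1",322,345,40),("e0",258,352,40),("e1",386,352,40),("l",240,100,40),("r",390,100,40)): print(n,onz(c,u/1.2,v/1.2,z).round(1))
s=viewer.camera("side")
for n,u,v in (("A",352,276),("B",402,297),("C",297,333)): print(n,onz(s,u/1.4,v/1.4,55).round(1))
E
```

```text
A [640.  -70.8  55. ]
B [546.6 -52.3  55. ]
blue [ 499.8 -147.9   55. ]
turq [ 723.3 -256.5   55. ]
s0 [ 340.3 -284.8   40. ]
s1 [ 648.6 -280.5   40. ]
e0 [ 656.8 -346.8   40. ]
e1 [ 656.6 -214.3   40. ]
l [ 413.8 -348.9   40. ]
r [ 413.7 -220.2   40. ]
A [640.3 -66.5  55. ]
B [547.4 -50.3  55. ]
C [673.1  77.3  55. ]
```

```bash
python3 - <<'E'
from h import *
s=viewer.camera("side"); sc=viewer.camera("scene")
for c,n,box in ((s,"side",(265,135,425,180)),(sc,"scene",(165,145,285,205))):
    x0,y0,x1,y1=box; im=c["pixels"][y0:y1,x0:x1]; hsv=cv2.cvtColor(im,cv2.COLOR_RGB2HSV)
    m=((hsv[:,:,1]<85)&(hsv[:,:,2]<120)).astype(np.uint8)
    k,l,st,ce=cv2.connectedComponentsWithStats(m); i=1+np.argmax(st[1:,4]); v,u=np.nonzero(l==i)
    P=np.array([onz(c,a+x0,b+y0,40)[:2] for a,b in zip(u,v)]); r=cv2.minAreaRect(P.astype(np.float32)); print(n,st[i,4],P.mean(0).round(1),r)
    for lo,hi in((300,420),(420,540),(540,680)):
        q=P[(P[:,0]>lo)&(P[:,0]<hi)]; 
        if len(q): print("   ",q.mean(0).round(1), np.ptp(q[:,1]).round())
robot.move_ptp([580,-250,260],down(0.0)); robot.dwell(.3); c=wrist(); np.savez("sh2.npz",m=c["mtx"],T=c["world_to_cam"],p=c["pixels"]); save("sh2.png",c["pixels"],1.2)
E
```

```text
side 870 [ 474.1 -285.4] ((478.05072021484375, -285.19989013671875), (336.1219482421875, 25.787805557250977), 0.7871984839439392)
    [ 364.3 -287.2] 25.0
    [ 479.  -285.2] 26.0
    [ 593.1 -283.7] 26.0
scene 542 [ 495.3 -283. ] ((479.8562927246094, -282.15228271484375), (333.1897277832031, 26.243003845214844), 0.5771048665046692)
    [ 367.6 -284.8] 24.0
    [ 481.5 -283.1] 26.0
    [ 595.2 -281.7] 25.0
```

View pics/sh2.png

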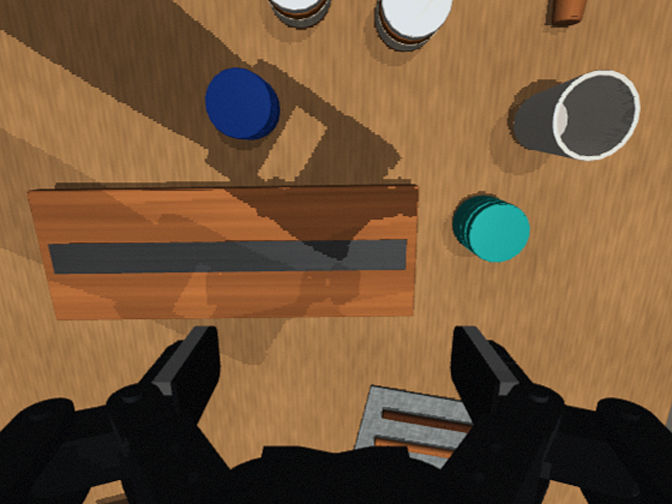

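Three wrist, side and scene measurements of the strip agree: y is about -283.3 at x = 480, with slope 0.0125. Next I place the jars.

```bash
cat > jars.py <<'E'
from h import *
R=down(-np.pi/2)
def lid(p):
    c=wrist(); hsv=cv2.cvtColor(c["pixels"],cv2.COLOR_RGB2HSV); m=((hsv[:,:,1]<40)&(hsv[:,:,2]>140)).astype(np.uint8)
    m=cv2.morphologyEx(m,cv2.MORPH_CLOSE,np.ones((5,5))); q=proj(c,[*p,55])
    k,l,st,ce=cv2.connectedComponentsWithStats(m); ok=[i for i in range(1,k) if st[i,4]>500]
    i=min(ok,key=lambda i:np.linalg.norm(ce[i]-q)); e=onz(c,*ce[i],55)[:2]; print("lid",e.round(1),st[i].tolist()); return e
def go(p,x):
    robot.move_ptp([p[0]-20,p[1],200],R); robot.dwell(.2); e=lid(p)
    if np.linalg.norm(e-p)>12: print("far off"); raise SystemExit
    p=e; robot.movel([*p,130],v=150); robot.movel([*p,14],v=100); robot.command_gripper(0.)
    s=robot.read_state(); print("grip",round(s["width"],3),round(s["grasp_force"]))
    robot.movel([*p,150],v=150); t=[x,-283.3+.0125*(x-480)]
    robot.move_ptp([*t,150],R); robot.movel([*t,70],v=100); robot.dwell(.1)
    print("contact",robot.movel([*t,52],v=20,contact_N=5)); print(robot.read_state()["eef_pos"].round(1)); robot.command_gripper(1.); robot.movel([*t,170],v=100)
    print("t",robot.read_state()["time"])
E
python3 - <<'E'
from jars import *
go(np.array([640,-69.]),544)
E
```

```text
lid [659.2 -76.4] [257, 142, 55, 35, 907]
far off
```

```bash
python3 - <<'E'
from jars import *
c=wrist(); np.savez("j.npz",m=c["mtx"],T=c["world_to_cam"],p=c["pixels"]); q=proj(c,[640,-69,55]); print(q,proj(c,[640-28,-69,55]),proj(c,[640,-69+28,55]))
hsv=cv2.cvtColor(c["pixels"],cv2.COLOR_RGB2HSV); u=int(q[0])
for v in range(int(q[1])-50,int(q[1])+51,5): print(v,[tuple(int(a) for a in hsv[v,w]) for w in (u-24,u-12,u,u+12,u+24)])
E
```

```text
[278.12388953 179.64161463] [278.13356236 210.03328215] [246.5720523  179.63397581]
129 [(16, 144, 150), (14, 144, 150), (15, 141, 161), (15, 142, 156), (14, 142, 149)]
134 [(15, 143, 152), (16, 144, 147), (14, 143, 150), (16, 143, 152), (15, 143, 155)]
139 [(16, 141, 154), (16, 144, 147), (14, 138, 157), (15, 141, 156), (15, 141, 163)]
144 [(15, 146, 154), (14, 135, 96), (14, 56, 50), (14, 127, 56), (15, 142, 158)]
149 [(15, 143, 155), (15, 9, 168), (108, 14, 225), (109, 12, 225), (15, 142, 138)]
154 [(15, 144, 87), (106, 15, 225), (110, 14, 224), (106, 15, 224), (102, 7, 192)]
159 [(15, 73, 98), (107, 15, 232), (106, 15, 223), (105, 14, 226), (108, 15, 225)]
164 [(0, 2, 125), (0, 6, 125), (107, 12, 189), (106, 15, 224), (108, 14, 225)]
169 [(15, 4, 122), (23, 8, 124), (30, 6, 121), (120, 3, 148), (106, 15, 226)]
174 [(10, 6, 126), (8, 8, 125), (15, 4, 119), (0, 4, 128), (105, 11, 184)]
179 [(30, 6, 124), (15, 9, 118), (8, 8, 122), (170, 6, 121), (15, 5, 113)]
184 [(12, 10, 128), (10, 12, 126), (23, 8, 122), (15, 4, 120), (38, 8, 123)]
189 [(17, 16, 113), (0, 4, 125), (30, 4, 118), (20, 6, 120), (30, 4, 117)]
194 [(15, 144, 83), (30, 9, 119), (8, 8, 123), (23, 8, 122), (15, 8, 121)]
199 [(14, 145, 81), (23, 9, 120), (18, 10, 126), (8, 8, 121), (17, 141, 58)]
204 [(15, 149, 89), (15, 143, 82), (30, 2, 122), (17, 21, 110), (15, 144, 83)]
209 [(15, 152, 84), (15, 139, 86), (14, 138, 87), (14, 141, 87), (15, 146, 82)]
214 [(15, 150, 80), (13, 137, 84), (14, 144, 90), (15, 143, 89), (15, 142, 133)]
219 [(14, 144, 90), (16, 147, 92), (14, 146, 70), (16, 148, 88), (15, 147, 139)]
224 [(15, 139, 158), (15, 140, 60), (16, 147, 66), (15, 131, 66), (15, 144, 138)]
229 [(15, 143, 105), (12, 200, 42), (15, 150, 63), (16, 141, 87), (15, 143, 139)]
```

Part of the lid is in shadow (V≈122), so I relax the threshold.

```bash
sed -i 's/\[:,:,1\]<40)&(hsv\[:,:,2\]>140)/[:,:,1]<40)\&(hsv[:,:,2]>95)/' jars.py
python3 - <<'E'
from jars import *
go(np.array([640,-69.]),544)
E
```

```text
lid [644.6 -71.4] [251, 142, 61, 64, 3003]
grip 0.642 64
contact True
[ 543.8 -282.3   55. ]
t 53.3333
```

```bash
python3 - <<'E'
from jars import *
go(np.array([549,-53.]),480)
go(np.array([675,76.]),608)
robot.move_ptp([500,-100,300],R); robot.move_ptp([560,-225,260],R); robot.dwell(.4)
c=wrist(); hsv=cv2.cvtColor(c["pixels"],cv2.COLOR_RGB2HSV); m=((hsv[:,:,1]<40)&(hsv[:,:,2]>95)).astype(np.uint8)
m=cv2.morphologyEx(m,cv2.MORPH_CLOSE,np.ones((5,5)))
k,l,st,ce=cv2.connectedComponentsWithStats(m)
for i in range(1,k):
    if st[i,4]>300: print(onz(c,*ce[i],95).round(1),st[i].tolist())
save("row.png",c["pixels"]); save("row_side.png",viewer.camera("side")["pixels"],1.4)
E
```

```text
lid [550.8 -52.7] [246, 145, 62, 64, 3007]
grip 0.64 64
contact True
[ 479.8 -283.1   54.9]
t 62.35
lid [676.8  76.4] [246, 145, 62, 64, 2969]
grip 0.64 64
contact True
[ 607.7 -281.6   55. ]
t 72.3333
[ 665.8 -439.1   95. ] [473, 0, 87, 147, 6650]
[ 606.7 -281.5   95. ] [311, 118, 60, 65, 2828]
[ 542.5 -282.7   95. ] [310, 184, 56, 58, 2326]
[ 478.4 -283.5   95. ] [309, 250, 53, 48, 1977]
```

View pics/row_side.png

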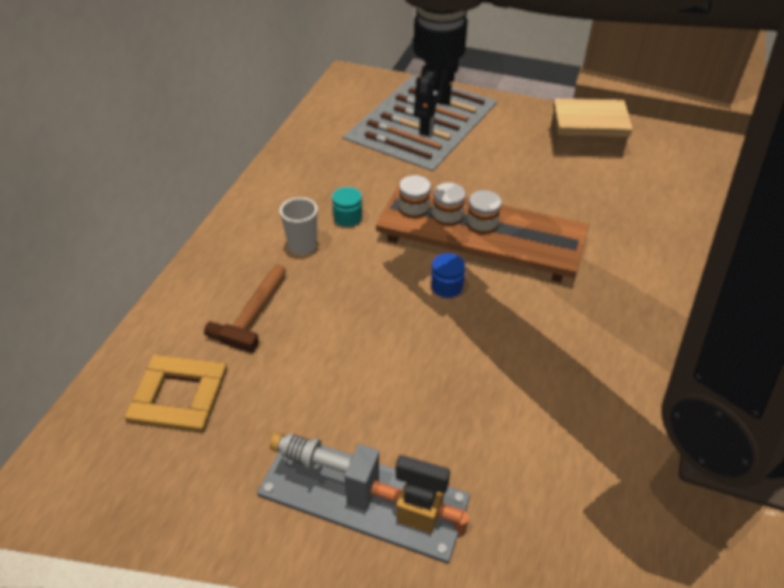

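All three jars stand in a row on the strip at (415–485, 200). The handle is on the valve at (420,480), the sleeve is forward at (298,447), and the bystanders are untouched.

```bash
python3 -c "
from cell import robot
print(robot.job_done())"
```

```text
the job is handed in; nothing more can be done
None
```

I handed the job in at about 75 s of the 210 s (no verdict came back): the handle is home on the valve, which I turned clockwise until the torque rose at its stop. After that I held the sleeve fully back for over a second and it sprang forward on release. All three jars stand in a row on the dark strip with about 8 mm between them, and the mallet, cup, frame and look-alikes were left alone.

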